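Load a cuvette tray and push the feed slide home

TASK

Lift the top cuvette tray off the nested pile, set it flat in the analyser's loading lane ahead of the feed slide's pusher, and let go of it. Then push the slide's black paddle so that the pusher drives the tray under the visor until the trip switch on the hidden end stop is pressed all the way in; hold it there a moment without forcing it, then back off so that the slide springs home and the tray stays in. Leave the other trays, the bottles and the jar where they are.

Things in the scene. Friction and masses are not known exactly. Their poses are not given: they have to be found in the camera images.
- tray_top: top one of three identical grey cuvette trays nested in a pile, 20 mm pitch. 110 (x) x 56 (y) x 25 mm high, 0.13 kg: foot 98 x 44 mm, 6 mm high, below a body from 6 to 20 mm with a 4 mm thick rim up to 25 mm. The foot sits 5 mm deep in the rim of the tray below with 2 mm play: lift straight up, grasped across the 56 mm. Origin: centre of the underside, z up
- tray_mid: the middle tray of the pile, stays there; same shape and origin
- tray_low: the bottom tray of the pile, stands on the bench; same shape and origin
- loader: white tray loader, fixed, base 380 x 180 mm. Origin on the bench under the loading place; x = the way the slide pushes, z up. From x = 65 to 210 mm the lane runs under a fixed clear visor (top at z = 68 mm, 34 mm high inside, no room for fingers); a white optics head 160 mm high stands over x = 135 to 210 mm. Press no part of it harder than 40 N
- lane (a point): middle of the loading place, on the lane floor: loader x = y = 0, z = 30 mm, axes as the loader's. A loaded tray lies lengthwise along x, its origin within -5 to +20 mm in x of this point. Aluminium side guides, 14 mm high, at x = -65 to -30 and 30 to 65 mm leave a lane 64 mm wide; from x = -30 to 30 mm both sides are open for the fingers
- pusher_back (a point): centre of the rear (-x) face of the feed slide's black paddle, 55 mm above the bench, axes as the loader's; moves with the slide. Paddle: upright plate 44 mm wide, 10 mm thick, from 31 to 79 mm above the bench, pushed from behind along the loader's +x. Slide home: this face at loader x = -112 mm, the pusher's front face (same sled) at x = -65 mm
- pusher (a joint): travel of the feed slide in m: 0 home, grows as it is pushed in (+x of the loader); a light spring (1.5 N at home, 3.5 N at 110 mm) drives it home. With a tray in the lane it comes up solid after 80 to 120 mm, depending on the end stop
- trip (a joint): travel of the steel trip plunger on the end stop in m: 0 free, 0.008 pressed all the way in (4 N). The front of the tray presses it. The end stop is adjustable, its place is not known: the free face of the plunger is anywhere from 120 to 150 mm along the loader's x, under the visor
- wash_bottle: loose white plastic bottle, 68 mm wide, 150 mm high, origin at the bottom
- small_bottle: loose small white bottle, 42 mm wide, 75 mm high, origin at the bottom
- jar: loose brown glass jar, 48 mm wide, 60 mm high, origin at the bottom
Mind the look-alikes: they are no part of the job. Leave any orange or purple look-alike of the tray_top alone.

How it is judged:
By the outcome, as a careful person would: the job done as asked, in the order asked, and still so for the second after the job is handed in, with the robot touching nothing.
It also fails if it takes over 64 s, if anything falls off the work surface, if the arm or the gripper's body presses on something with over 40 N, if the wrist force passes 120 N, or if a joint passes its speed limit or range.

ROBOT

A 6-joint arm with a two-finger parallel gripper is mounted at the origin on the work surface. World frame = base frame: x ahead of the robot, y to its left, z up, the work surface at z = 0. Lengths are in m, angles in rad, forces in N, time in s.
With the tool pointing down it reaches from about 0.35 to 0.85 m from the base axis. Payload 8.1 kg.
Tool frame: the origin (TCP) lies on the mounting face of the last link; the fingertips stand 186 mm ahead of it and the grasp point (between the pads) lies 167 mm ahead of it; z points along the fingers, y is the line along which they close (so a half turn about z gives the same grasp; the last joint's range is limited). The gripper opens to 93 mm and grips with 3 to 60 N. Pads are 15 mm wide; open, the fingers measure 128 mm over their backs; the gripper's body (75 mm by 188 mm) begins 65 mm behind the grasp point.
Start: joints at [-1.415, 0.13, 1.488, -0, 1.523, -0.085], TCP at [0.143, -0.583, 0.405] pointing down, gripper open.
Joint ranges: [-2.96, 2.96], [-0.89, 2.26], [0.02, 2.5], [-1.34, 4.48], [0, 2.73], [-2.66, 2.66]. Speed limits (rad/s): [2.39, 2.39, 2.79, 3.14, 3.14, 3.14].

INTERFACE

Orientations are given as a rotation vector (axis times angle).
In Python, from plant import * gives the robot as it stands. The module is installed in compiled form; this text tells all that it offers.
- The arm moves only by the tool arm_command, never from a script. Its argument "increments" is a list of rows, each a list of 6 numbers: the shift along the tool's x, y, z in units of 0.2 m (1.0 is 0.2 m), then the turn, a rotation vector about the tool's x, y, z in units of pi rad (1.0 is pi rad). A call has exactly 5 rows; each row is the pose to reach, as a shift and turn from the pose commanded when the call began, along the tool's axes at that moment, turning the shorter way round; what a row does not reach only later rows make up. A row lasts 1/8 s, in which the tool goes at most 62.5 mm and 10.7 degrees, less where a joint would pass 70% of its speed; a pose out of reach is approached as far as the arm can. A call with a number of a shift or a turn outside -1 to 1 is refused whole. A call with a gripper value outside its range is refused whole. "fingers" is the closure, from -1 (fully open) to 1 (shut), set as the call begins (left out, the last holds). The fingers move at their own pace and stop on an object; "force" is the grip in N (left out, the last holds). Time passes only in rows, so rows that repeat a pose let the fingers close, or fill a call up. It gives the time, the measured TCP pose, the force, the opening and the grip force at its end, in the units of the state.
- read_state(): the state, without advancing time (a new reading comes with each control period).
- read_camera(name): name is "scene" or "top" or "wrist"; returns a dict with "image" (420x560x3 uint8, red, green, blue), "fx", "fy", "cx", "cy" (pixels), "T" (4x4, takes a point from camera to world coordinates). Camera axes: x right, y down, z forward; pixel columns grow to the right and rows downward; lengths in m; the calibration is good to about 2 mm. The wrist camera is an equidistant fisheye: a pixel r from the principal point sees the ray r / f radians off the axis. A picture is of the moment at which its call begins. There is no depth.
- close_job(): hands the job in; it is judged then, once.
The state is a dict: "t": time; "q": joint angles; "dq": joint speeds; "joint_torque": joint torques, N m; "tool_pos": TCP position; "orientation": TCP orientation; "force": force on the tool from outside, world axes, zero at the start; "wrist_torque": the same for the moment, N m; "opening": finger opening in m; "gripper_force": force on a finger pad.
Only numpy, scipy, OpenCV 4.12 (cv2) and the standard library are available. Lean on these libraries where they do the work, as an engineer would, in place of code of your own. Each camera call takes 0.05 s, during which the arm holds its last target. There are 200 camera calls.

## Working session

There is one attempt and no reset: what is moved stays moved. The work goes in short steps, Python scripts to look and compute and a tool call to move; the robot and the scene stay as the last step left them, time stands still between calls to the robot, and variables do not carry over. Pictures are saved under pics/ and viewed, at most 10 in all, crops included, and the job is handed in when it is done.

Besides the shell and the picture viewer there is one more tool, called in YAML: its name, and indented under it one key for each argument. arm_command: Moves the arm, as the interface text tells. Shifts and turns lie within -1 to 1; 1 stands for 0.2 m of shift or pi rad of turn. Its arguments: {"type":"object","properties":{"increments":{"type":"array","items":{"type":"array","items":{"type":"number","minimum":-1,"maximum":1}}},"fingers":{"type":"number"},"force":{"type":"number"}},"required":["increments"]}

```bash
mkdir -p pics; ls; python3 - <<'E'
from plant import *
import cv2
for n in ["scene","top"]:
    c=read_camera(n); cv2.imwrite(f"pics/{n}1.png",c["image"][:,:,::-1]); print(n,c["fx"],c["fy"],c["cx"],c["cy"],c["T"].round(4).tolist())
s=read_state(); print(s["t"],s["tool_pos"],s["orientation"],s["force"],s["opening"])
E
```

```text
pics
scene 542.1040452787955 542.1040452787955 263.49297160460435 212.29996279760337 [[0.2251, 0.6716, -0.7059, 1.3977], [0.9743, -0.1591, 0.1593, -0.2622], [-0.0054, -0.7236, -0.6902, 0.9913], [0.0, 0.0, 0.0, 1.0]]
top 495.6237980082306 495.6237980082306 284.7218659772531 213.86617592575377 [[-0.009, -0.9972, 0.0736, 0.3686], [-0.9999, 0.0086, -0.0057, -0.0718], [0.005, -0.0736, -0.9973, 1.4083], [0.0, 0.0, 0.0, 1.0]]
0.1 [ 0.14305857 -0.58248579  0.40380375] [-3.11721839e+00 -3.77059195e-01  6.78937858e-05] [-0.17582009 -0.51342017 -0.63610099] 0.09283748792883638
```

View pics/scene1.png

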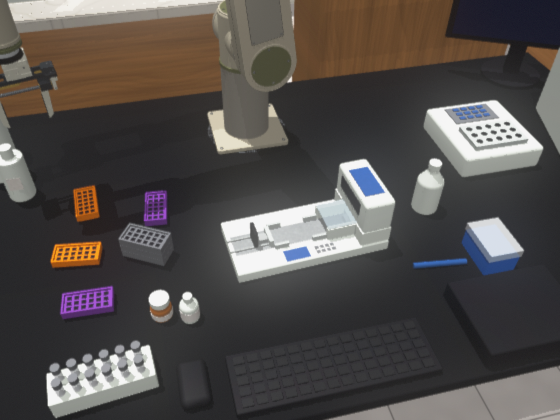

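View pics/top1.png

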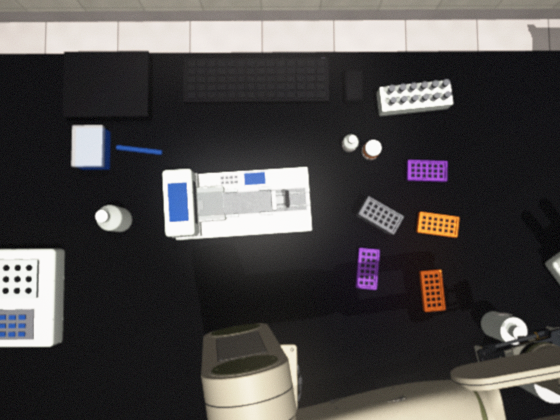

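The grey pile is at scene (146,243) and top (381,215). The look-alikes are orange at top (438,224) and (432,290), and purple at (427,170) and (368,268). The only grey tray pile is the one at (381,215), so that is my choice. The loader is at top (238,203), with its head to the left (world +y) and the black paddle near (280,200).

```bash
cat > h.py <<'E'
import numpy as np, cv2
from plant import *
from scipy.spatial.transform import Rotation as R
def ray(c,u,v,fish=False):
    x,y=(u-c["cx"])/c["fx"],(v-c["cy"])/c["fy"]
    if fish:
        r=np.hypot(x,y); d=np.array([x/r*np.sin(r),y/r*np.sin(r),np.cos(r)]) if r>1e-9 else np.array([0,0,1.])
    else: d=np.array([x,y,1.])
    T=np.array(c["T"]); return T[:3,3],T[:3,:3]@d
def onz(c,u,v,z,fish=False):
    o,d=ray(c,u,v,fish); return o+d*(z-o[2])/d[2]
def proj(c,p,fish=False):
    T=np.array(c["T"]); q=T[:3,:3].T@(np.array(p)-T[:3,3])
    if fish:
        a=np.arctan2(np.hypot(q[0],q[1]),q[2]); h=np.hypot(q[0],q[1]); return c["cx"]+c["fx"]*a*q[0]/h,c["cy"]+c["fy"]*a*q[1]/h
    return c["cx"]+c["fx"]*q[0]/q[2],c["cy"]+c["fy"]*q[1]/q[2]
E
python3 - <<'E'
from h import *
c=read_camera("top"); im=c["image"].copy(); g=im.astype(int)
hsv=cv2.cvtColor(im,cv2.COLOR_RGB2HSV)
roi=np.zeros(im.shape[:2],np.uint8); roi[185:245,345:412]=1
m=((hsv[...,1]<60)&(hsv[...,2]>60)&(roi>0)).astype(np.uint8)
m=cv2.morphologyEx(m,cv2.MORPH_CLOSE,np.ones((7,7)))
k=max(cv2.findContours(m,0,2)[0],key=cv2.contourArea); r=cv2.minAreaRect(k); print(r)
b=cv2.boxPoints(r); P=np.array([onz(c,*p,.065) for p in b]); print(P.round(4), np.linalg.norm(P-np.roll(P,-1,0),axis=1).round(4),P.mean(0).round(4))
big=cv2.resize(im[155:250,155:415],None,fx=3,fy=3,interpolation=cv2.INTER_CUBIC)
cv2.imwrite("pics/crop1.png",big[:,:,::-1])
E
```

```text
((380.576904296875, 215.11538696289062), (42.54391098022461, 22.94642448425293), 29.744882583618164)
[[ 0.4642 -0.2744  0.065 ]
 [ 0.5184 -0.3065  0.065 ]
 [ 0.4599 -0.4059  0.065 ]
 [ 0.406  -0.3735  0.065 ]] [0.063  0.1153 0.0629 0.115 ] [ 0.4621 -0.3401  0.065 ]
```

View pics/crop1.png

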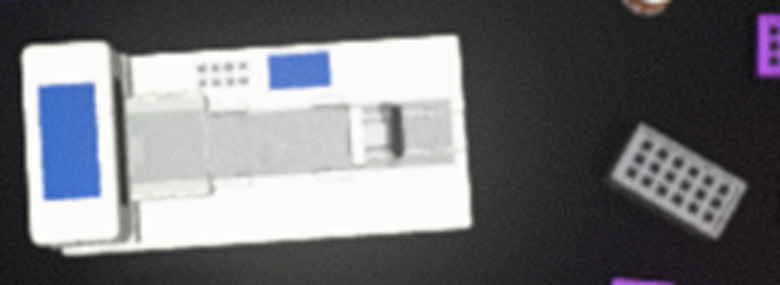

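```bash
cat >> h.py <<'E'
def rot_down(ydeg):
    "tool pointing down, tool y axis at heading ydeg in world"
    a=np.radians(ydeg); y=np.array([np.cos(a),np.sin(a),0]); z=np.array([0,0,-1.]); return np.c_[np.cross(y,z),y,z]
def inc(p,ydeg):
    s=read_state(); R0=R.from_rotvec(s["orientation"]).as_matrix()
    d=R0.T@(np.array(p)-s["tool_pos"]); w=R.from_matrix(R0.T@rot_down(ydeg)).as_rotvec()
    print("t",round(s["t"],2),"tcp",s["tool_pos"].round(4),"inc",(d/.2).round(4),(w/np.pi).round(4),"mm",(d*1e3).round(1),"deg",np.degrees(w).round(2))
E
python3 - <<'E'
from h import *
inc([.462,-.340,.38],-30.5)
E
```

```text
t 0.15 tcp [ 0.1431 -0.5825  0.4039] inc [ 1.8376 -0.797   0.1209] [-4.000e-04 -2.000e-04 -2.539e-01] mm [ 367.5 -159.4   24.2] deg [-8.00e-02 -4.00e-02 -4.57e+01]
```

arm_command:
  increments:
    - [0.15, -0.07, 0.01, 0, 0, -0.02]
    - [0.4, -0.17, 0.03, 0, 0, -0.05]
    - [0.65, -0.28, 0.04, 0, 0, -0.08]
    - [0.85, -0.37, 0.05, 0, 0, -0.11]
    - [0.92, -0.4, 0.06, 0, 0, -0.127]
  fingers: -1

```text
t: 0.78
tool_pos: [0.3043, -0.4596, 0.3925]
orientation: [-2.979, -0.995, -0.0]
force: [0.2, -0.7, 0.8]
opening: 0.0928
gripper_force: 0.0
```

```bash
python3 - <<'E'
from h import *
inc([.462,-.340,.38],-30.5)
E
```

```text
t 0.78 tcp [ 0.3043 -0.4596  0.3925] inc [ 0.9894 -0.0043  0.0626] [-1.000e-04 -1.000e-04 -1.254e-01] mm [197.9  -0.9  12.5] deg [-2.000e-02 -2.000e-02 -2.257e+01]
```

arm_command:
  increments:
    - [0.2, 0, 0.01, 0, 0, -0.025]
    - [0.45, 0, 0.03, 0, 0, -0.055]
    - [0.7, 0, 0.04, 0, 0, -0.09]
    - [0.9, 0, 0.06, 0, 0, -0.115]
    - [0.99, 0, 0.06, 0, 0, -0.125]

```text
t: 1.4
tool_pos: [0.4625, -0.3422, 0.38]
orientation: [-2.729, -1.554, 0.001]
force: [-0.2, 0.2, 0.6]
opening: 0.0927
gripper_force: 0.0
```

```bash
python3 - <<'E'
from h import *
inc([.462,-.340,.38],-30.5)
c=read_camera("wrist"); cv2.imwrite("pics/w1.png",c["image"][:,:,::-1]); print(c["fx"],c["cx"],c["cy"],c["T"].round(3).tolist())
print(proj(c,[.462,-.34,.065],True))
E
```

```text
t 1.4 tcp [ 0.4625 -0.3422  0.38  ] inc [ 0.0081 -0.0075  0.0001] [-0.0004 -0.     -0.0011] mm [ 1.6 -1.5  0. ] deg [-0.06 -0.   -0.2 ]
325.19226210127806 280.5966377690186 206.54100923261333 [[0.86, -0.493, -0.136, 0.5], [-0.511, -0.829, -0.227, -0.279], [-0.001, 0.264, -0.964, 0.361], [0.0, 0.0, 0.0, 1.0]]
(np.float64(278.97158610052577), np.float64(197.33341030528504))
```

View pics/w1.png

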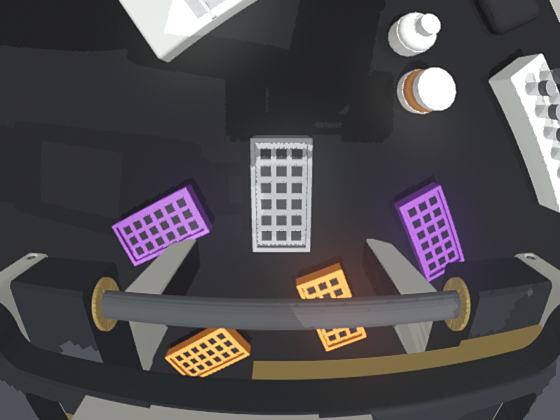

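The wrist view shows the grey pile at about (281,195). Its top rim runs from (251,147) to (310,251), with the far end wall at rows 137–147. The neighbours are purple at (162,225) and (430,230), and orange at (335,305) and (208,352), all clear of the fingers.

```bash
python3 - <<'E'
from h import *
c=read_camera("wrist"); im=c["image"].copy()
g=cv2.cvtColor(im,cv2.COLOR_RGB2GRAY)
print(g[195,240:325].tolist()); print(g[130:160,262].tolist()); print(g[240:260,262].tolist())
P=np.array([onz(c,*p,.065,True) for p in [(252,147),(311,147),(310,251),(251.5,251)]])
print(P.round(4),np.linalg.norm(P-np.roll(P,-1,0),axis=1).round(4),P.mean(0).round(4))
d=P[0]+P[1]-P[2]-P[3];print("tray yaw",np.degrees(np.arctan2(d[1],d[0])))
E
```

```text
[55, 56, 57, 55, 55, 56, 57, 56, 54, 52, 110, 209, 215, 214, 212, 142, 154, 205, 212, 212, 211, 213, 213, 203, 198, 199, 200, 199, 200, 198, 197, 197, 197, 197, 197, 196, 197, 198, 199, 198, 198, 198, 198, 198, 197, 196, 196, 195, 195, 195, 196, 195, 196, 197, 197, 196, 196, 196, 196, 195, 194, 195, 193, 193, 194, 192, 150, 190, 194, 197, 169, 74, 56, 63, 62, 63, 62, 63, 62, 62, 61, 61, 60, 59, 61]
[44, 44, 45, 44, 44, 46, 70, 83, 83, 116, 146, 145, 141, 155, 212, 211, 210, 199, 149, 133, 93, 58, 59, 61, 61, 60, 66, 88, 95, 96]
[97, 151, 212, 211, 204, 161, 124, 87, 128, 196, 212, 213, 197, 81, 47, 55, 55, 56, 55, 56]
[[ 0.4661 -0.2862  0.065 ]
 [ 0.5123 -0.3136  0.065 ]
 [ 0.4616 -0.4019  0.065 ]
 [ 0.4118 -0.3723  0.065 ]] [0.0537 0.1018 0.0579 0.1018] [ 0.4629 -0.3435  0.065 ]
tray yaw 58.954873045746815
```

```bash
python3 - <<'E'
from h import *
inc([.4634,-.3427,.2345],-31)
E
```

```text
t 1.5 tcp [ 0.4622 -0.3426  0.3805] inc [0.0026 0.0059 0.73  ] [-0.0001  0.      0.0013] mm [  0.5   1.2 146. ] deg [-0.03  0.    0.23]
```

arm_command:
  increments:
    - [0, 0, 0.15, 0, 0, 0]
    - [0, 0.006, 0.35, 0, 0, 0.001]
    - [0, 0.006, 0.55, 0, 0, 0.001]
    - [0, 0.006, 0.68, 0, 0, 0.001]
    - [0.003, 0.006, 0.73, 0, 0, 0.001]

```text
t: 2.12
tool_pos: [0.4612, -0.3438, 0.2329]
orientation: [-2.734, -1.542, 0.002]
force: [-0.7, -0.1, 0.1]
opening: 0.0927
gripper_force: 0.0
```

arm_command:
  increments:
    - [0, 0, 0, 0, 0, 0]
    - [0, 0, 0, 0, 0, 0]
    - [0, 0, 0, 0, 0, 0]
    - [0, 0, 0, 0, 0, 0]
    - [0, 0, 0, 0, 0, 0]
  fingers: 1
  force: 15

```text
t: 2.75
tool_pos: [0.4631, -0.3431, 0.2355]
orientation: [2.734, 1.546, 0.0]
force: [-1.6, 0.6, 4.5]
opening: 0.0559
gripper_force: 15.0
```

```bash
python3 - <<'E'
from h import *
s=read_state(); print(s["tool_pos"],s["opening"],s["gripper_force"],s["force"])
c=read_camera("wrist"); cv2.imwrite("pics/w2.png",c["image"][:,:,::-1])
E
```

```text
[ 0.46308526 -0.34310133  0.23548644] 0.055927550418915215 14.998692870140076 [-1.55425992  0.5583974   4.5282589 ]
```

arm_command:
  increments:
    - [0, 0, -0.03, 0, 0, 0]
    - [0, 0, -0.08, 0, 0, 0]
    - [0, 0, -0.16, 0, 0, 0]
    - [0, 0, -0.3, 0, 0, 0]
    - [0, 0, -0.4, 0, 0, 0]

```text
t: 3.42
tool_pos: [0.4632, -0.3432, 0.3172]
orientation: [2.733, 1.545, 0.001]
force: [0.2, 0.7, -2.0]
opening: 0.0558
gripper_force: 15.0
```

arm_command:
  increments:
    - [0, 0, -0.15, 0, 0, 0]
    - [0, 0, -0.3, 0, 0, 0]
    - [0, 0, -0.4, 0, 0, 0]
    - [0, 0, -0.45, 0, 0, 0]
    - [0, 0, -0.45, 0, 0, 0]

```text
t: 4.05
tool_pos: [0.463, -0.3431, 0.4051]
orientation: [2.734, 1.546, 0.0]
force: [-0.6, -0.3, -1.0]
opening: 0.0559
gripper_force: 15.0
```

```bash
python3 - <<'E'
from h import *
s=read_state(); print(s["tool_pos"],s["opening"],s["gripper_force"],s["force"])
c=read_camera("scene"); t=read_camera("top")
a=cv2.resize(c["image"][150:320,50:250],(480,408)); 
b=cv2.resize(t["image"][150:320,140:270],(312,408),interpolation=cv2.INTER_CUBIC)
cv2.imwrite("pics/s2.png",np.hstack([a,b])[:,:,::-1])
# loader measures in top image; predicted candidates
for p in [(308,167),(312,230.7)]: print(onz(t,*p,.03).round(4))
im=t["image"]; hsv=cv2.cvtColor(im,cv2.COLOR_RGB2HSV)
m=((hsv[...,1]<50)&(hsv[...,2]>215)).astype(np.uint8); m[:150]=0;m[250:]=0;m[:,:155]=0;m[:,325:]=0
m=cv2.morphologyEx(m,cv2.MORPH_CLOSE,np.ones((5,5)))
# base top edges: columns 215..300
xs=np.arange(215,300,3)
col=[np.flatnonzero(m[:,x]) for x in xs]
lo=np.array([k[0] for k in col]);hi=np.array([k[-1]+1 for k in col]); print(lo.tolist(),hi.tolist())
for e in (lo,hi):
    f=np.polyfit(xs,e,1); A=onz(t,215,np.polyval(f,215),.03);B=onz(t,300,np.polyval(f,300),.03); print(A.round(4),B.round(4),np.degrees(np.arctan2(*(A-B)[[1,0]])))
rows=np.arange(175,228,4); e=[np.flatnonzero(m[r])[-1]+1 for r in rows]; f=np.polyfit(rows,e,1); print(e)
A=onz(t,np.polyval(f,175),175,.03);B=onz(t,np.polyval(f,227),227,.03);print(A.round(4),B.round(4),np.degrees(np.arctan2(*(A-B)[[1,0]])))
E
```

```text
[ 0.46299387 -0.34306929  0.40506224] 0.05591266214613484 14.997362941503525 [-0.60122722 -0.31157069 -0.99257298]
[ 0.6017 -0.1462  0.03  ]
[ 0.4227 -0.1551  0.03  ]
[173, 173, 173, 172, 172, 172, 172, 172, 171, 171, 171, 171, 171, 170, 170, 170, 170, 170, 169, 169, 169, 169, 169, 168, 168, 168, 168, 168, 168] [237, 237, 237, 237, 236, 236, 236, 235, 235, 234, 234, 234, 233, 233, 233, 233, 233, 233, 232, 232, 232, 231, 231, 231, 231, 231, 230, 230, 230]
[0.5869 0.1148 0.03  ] [ 0.6006 -0.1237  0.03  ] 93.2810326069335
[0.4073 0.1145 0.03  ] [ 0.4262 -0.1218  0.03  ] 94.57539521665633
[np.int64(307), np.int64(307), np.int64(308), np.int64(309), np.int64(309), np.int64(309), np.int64(310), np.int64(310), np.int64(310), np.int64(310), np.int64(310), np.int64(310), np.int64(310), np.int64(311)]
[ 0.5791 -0.1448  0.03  ] [ 0.433  -0.1524  0.03  ] 2.9719255867432643
```

View pics/s2.png

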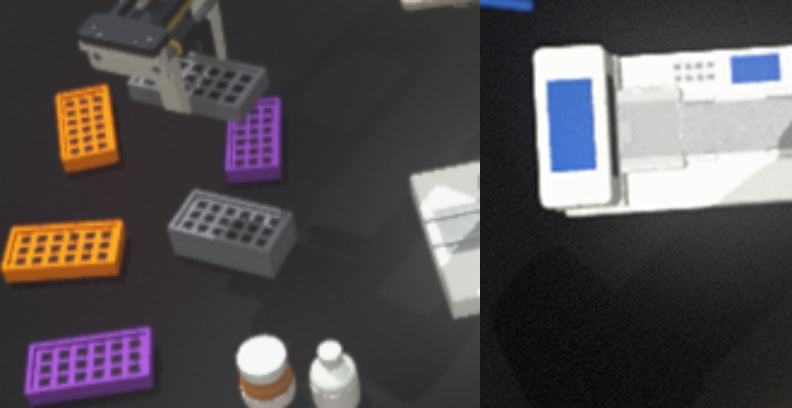

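The lift took exactly one tray. Two remain in the pile at (232,232), and the tray hangs level between the fingers at (205,80). Next I move behind the loader and look along it with the wrist camera.

```bash
python3 - <<'E'
from h import *
inc([.512,-.151,.40],3.5)
E
```

```text
t 4.15 tcp [ 0.4627 -0.3429  0.4035] inc [ 0.9491 -0.2832  0.0181] [-0.0005 -0.0003 -0.1918] mm [189.8 -56.6   3.6] deg [ -0.1   -0.05 -34.53]
```

arm_command:
  increments:
    - [0.15, -0.05, 0, 0, 0, -0.03]
    - [0.4, -0.12, 0, 0, 0, -0.08]
    - [0.65, -0.2, 0.01, 0, 0, -0.13]
    - [0.87, -0.26, 0.015, 0, 0, -0.175]
    - [0.95, -0.283, 0.018, 0, 0, -0.192]

```text
t: 4.78
tool_pos: [0.5125, -0.1487, 0.3997]
orientation: [-2.145, -2.293, 0.001]
force: [0.1, -0.6, -2.1]
opening: 0.0558
gripper_force: 15.0
```

arm_command:
  increments:
    - [0, 0, 0, 0, 0, 0]
    - [0, 0, 0, 0, 0, 0]
    - [0, 0, 0, 0, 0, 0]
    - [0, 0, 0, 0, 0, 0]
    - [0, 0, 0, 0, 0, 0]

```text
t: 5.4
tool_pos: [0.5122, -0.1515, 0.4011]
orientation: [-2.153, -2.288, 0.0]
force: [-0.3, -0.9, -1.0]
opening: 0.0559
gripper_force: 15.0
```

```bash
python3 - <<'E'
from h import *
inc([.512,-.151,.40],3.5)
c=read_camera("wrist"); cv2.imwrite("pics/w3.png",cv2.resize(c["image"],(784,588),interpolation=cv2.INTER_CUBIC)[:,:,::-1])
import pickle; pickle.dump(c,open("w3.pkl","wb"))
E
```

```text
t 5.4 tcp [ 0.5122 -0.1515  0.4011] inc [ 0.0026 -0.0009  0.0057] [-0.      0.     -0.0001] mm [ 0.5 -0.2  1.1] deg [-0.    0.   -0.02]
```

View pics/w3.png

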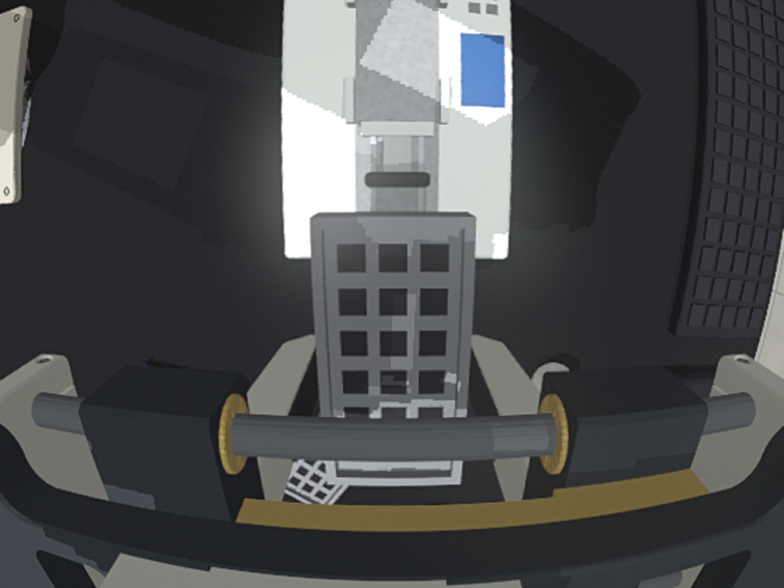

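The wrist view shows the tray held square in front. In the 1.4x picture the paddle top spans (365–430, 172–187), and the pusher's front edge is at row 122. The first guides run over rows 78–124 with lane edges near columns 355 and 439. The base rear corners are (283,257) and (508,257).

```bash
python3 - <<'E'
from h import *
import pickle; c=pickle.load(open("w3.pkl","rb"))
f=lambda u,v,z: onz(c,(u+.5)/1.4-.5,(v+.5)/1.4-.5,z,True)
L=dict(baseL=(283,257,.03),baseR=(508,257,.03),padL=(365,186,.079),padR=(430,186,.079),padFL=(365,174,.079),
 g1R0=(449,123,.044),g1R1=(449,78,.044),g1L0=(345,123,.044),g1L1=(345,78,.044),g2L=(349,6,.044),g2R=(446,8,.044),laneL=(356,100,.03),laneR=(438,100,.03),
 puL=(360,123,.05),puR=(434,123,.05),edgeL=(285,30,.03),edgeR=(512,30,.03))
th=np.radians(93.7); ex=np.array([np.cos(th),np.sin(th)]); ey=np.array([-ex[1],ex[0]]); O=np.array([.5016,.019])
for k,v in L.items():
    p=f(*v); d=p[:2]-O; print(k,p.round(4),"loader",(d@ex*1e3).round(1),(d@ey*1e3).round(1))
g=cv2.cvtColor(c["image"],cv2.COLOR_RGB2GRAY)
print(g[100:140,283].tolist()); print(g[40:100,252].tolist(),g[0:100,316].tolist()); print(g[72,235:330].tolist())
E
```

```text
baseL [ 0.4244 -0.1529  0.03  ] loader -166.6 88.1
baseR [ 0.6048 -0.142   0.03  ] loader -167.3 -92.6
padL [ 0.4906 -0.0915  0.079 ] loader -109.6 18.1
padR [ 0.5335 -0.0888  0.079 ] loader -109.7 -24.9
padFL [ 0.4902 -0.0835  0.079 ] loader -101.6 18.0
g1R0 [ 0.5473 -0.042   0.044 ] loader -63.9 -41.6
g1R1 [ 0.5452 -0.0078  0.044 ] loader -29.5 -41.8
g1L0 [ 0.4713 -0.0468  0.044 ] loader -63.7 34.5
g1L1 [ 0.4692 -0.0126  0.044 ] loader -29.4 34.4
g2L [0.4681 0.0454 0.044 ] loader 28.5 31.7
g2R [0.5402 0.0484 0.044 ] loader 26.8 -40.4
laneL [ 0.4771 -0.0271  0.03  ] loader -44.4 27.4
laneR [ 0.5394 -0.0232  0.03  ] loader -44.6 -34.9
puL [ 0.4828 -0.0469  0.05  ] loader -64.6 23.1
puR [ 0.5357 -0.0436  0.05  ] loader -64.7 -30.0
edgeL [0.4173 0.0301 0.03  ] loader 16.5 83.4
edgeR [0.5946 0.0416 0.03  ] loader 16.6 -94.3
[183, 183, 182, 182, 182, 182, 182, 182, 182, 181, 181, 181, 180, 181, 181, 182, 182, 178, 165, 158, 158, 160, 138, 85, 84, 86, 89, 88, 87, 86, 84, 83, 80, 97, 130, 137, 135, 135, 136, 137]
[217, 217, 217, 217, 217, 217, 217, 217, 217, 217, 217, 218, 217, 218, 212, 1
[... 500 characters left out ...]
255, 255, 255, 255, 255, 255, 255, 255, 255, 255, 255, 255, 255, 255, 255, 255, 255, 255, 255, 255, 229, 205, 205, 206, 206, 206, 206, 206, 206, 206, 206, 207, 179, 140, 219, 218, 216, 215, 215, 215, 215, 215, 215, 215, 215]
[216, 216, 216, 216, 216, 216, 216, 216, 217, 205, 190, 198, 205, 206, 207, 208, 209, 171, 140, 156, 157, 158, 158, 159, 159, 158, 158, 159, 158, 157, 156, 157, 157, 158, 157, 154, 154, 155, 157, 157, 156, 158, 160, 159, 158, 157, 160, 158, 158, 158, 159, 160, 162, 160, 157, 155, 155, 156, 156, 158, 159, 159, 160, 158, 159, 158, 158, 156, 156, 155, 156, 158, 159, 158, 159, 157, 149, 180, 166, 165, 245, 255, 255, 254, 254, 245, 223, 246, 255, 255, 255, 255, 255, 253, 172]
```

```bash
python3 - <<'E'
from h import *
import pickle; c=pickle.load(open("w3.pkl","rb"))
p=onz(c,393.5/1.4,213/1.4,.2306,True); s=read_state(); q=R.from_rotvec(s["orientation"]).inv().apply(p-s["tool_pos"]); print("tray front in tool",q.round(4))
for u in (312,475): print(R.from_rotvec(s["orientation"]).inv().apply(onz(c,u/1.4,213/1.4,.2306,True)-s["tool_pos"]).round(4))
inc([.5049,.0272,.32],3.5)
E
```

```text
tray front in tool [0.0581 0.0008 0.1706]
[ 0.0584 -0.0266  0.1706]
[0.0583 0.0281 0.1706]
t 5.45 tcp [ 0.5123 -0.1514  0.4012] inc [0.8935 0.0177 0.4058] [ 0.  0. -0.] mm [178.7   3.5  81.2] deg [ 0.  0. -0.]
```

arm_command:
  increments:
    - [0.13, 0, 0, 0, 0, 0]
    - [0.38, 0.01, 0.1, 0, 0, 0]
    - [0.65, 0.018, 0.25, 0, 0, 0]
    - [0.83, 0.018, 0.36, 0, 0, 0]
    - [0.89, 0.018, 0.405, 0, 0, 0]

```text
t: 6.08
tool_pos: [0.5041, 0.0287, 0.3186]
orientation: [-2.148, -2.29, 0.002]
force: [0.1, 0.4, -1.6]
opening: 0.0557
gripper_force: 15.0
```

arm_command:
  increments:
    - [0, 0, 0, 0, 0, 0]
    - [0, 0, 0.1, 0, 0, 0]
    - [0, 0, 0.2, 0, 0, 0]
    - [0, 0, 0.26, 0, 0, 0]
    - [0, 0, 0.26, 0, 0, 0]

```text
t: 6.7
tool_pos: [0.5049, 0.026, 0.2679]
orientation: [-2.153, -2.287, 0.001]
force: [0.8, -0.0, -2.4]
opening: 0.0557
gripper_force: 15.0
```

```bash
python3 - <<'E'
from h import *
inc([.5049,.0265,.226],3.5)
t=read_camera("top"); s=read_camera("scene")
a=cv2.resize(s["image"][150:290,210:400],(570,420),interpolation=cv2.INTER_CUBIC)
cv2.imwrite("pics/s4.png",a[:,:,::-1])
E
```

```text
t 6.7 tcp [0.5049 0.026  0.2679] inc [0.0024 0.0003 0.2095] [-0.0003  0.     -0.0002] mm [ 0.5  0.1 41.9] deg [-0.05  0.   -0.03]
```

View pics/s4.png

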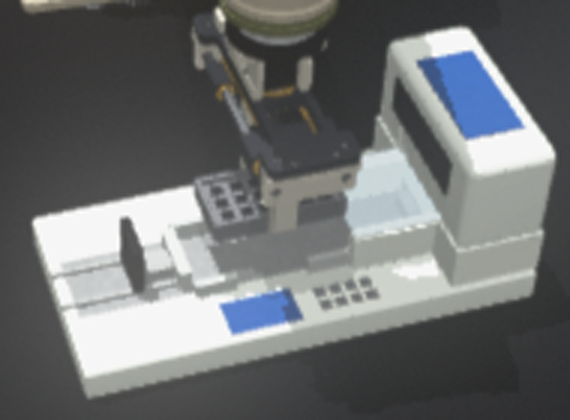

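The tray hovers over the loading place between the guides at about (275,210), in front of the pusher at (190,245) and clear of the visor. Next I lower it.

arm_command:
  increments:
    - [0, 0, 0.05, 0, 0, 0]
    - [0, 0, 0.11, 0, 0, 0]
    - [0, 0, 0.16, 0, 0, 0]
    - [0, 0, 0.19, 0, 0, 0]
    - [0, 0, 0.2, 0, 0, 0]

```text
t: 7.42
tool_pos: [0.5047, 0.0269, 0.2274]
orientation: [-2.151, -2.288, 0.001]
force: [-0.1, 1.3, -2.3]
opening: 0.056
gripper_force: 15.0
```

arm_command:
  increments:
    - [0, 0, 0.002, 0, 0, 0]
    - [0, 0, 0.004, 0, 0, 0]
    - [0, 0, 0.006, 0, 0, 0]
    - [0, 0, 0.008, 0, 0, 0]
    - [0, 0, 0.008, 0, 0, 0]

```text
t: 8.05
tool_pos: [0.5049, 0.0269, 0.2266]
orientation: [2.152, 2.289, 0.0]
force: [-0.3, -0.4, -1.8]
opening: 0.0558
gripper_force: 15.0
```

arm_command:
  increments:
    - [0, 0, 0.003, 0, 0, 0]
    - [0, 0, 0.005, 0, 0, 0]
    - [0, 0, 0.007, 0, 0, 0]
    - [0, 0, 0.008, 0, 0, 0]
    - [0, 0, 0.008, 0, 0, 0]

```text
t: 8.68
tool_pos: [0.5049, 0.0269, 0.2255]
orientation: [-2.152, -2.289, 0.0]
force: [-3.9, 0.2, 5.3]
opening: 0.0558
gripper_force: 15.0
```

The floor contact shows in the force reading, so I release and raise the gripper.

arm_command:
  increments:
    - [0, 0, 0, 0, 0, 0]
    - [0, 0, 0, 0, 0, 0]
    - [0, 0, 0, 0, 0, 0]
    - [0, 0, 0, 0, 0, 0]
    - [0, 0, 0, 0, 0, 0]
  fingers: -1

```text
t: 9.3
tool_pos: [0.5049, 0.0269, 0.2249]
orientation: [-2.152, -2.289, 0.0]
force: [-0.9, -0.3, 0.4]
opening: 0.0927
gripper_force: 0.0
```

arm_command:
  increments:
    - [0, 0, -0.05, 0, 0, 0]
    - [0, 0, -0.15, 0, 0, 0]
    - [0, 0, -0.35, 0, 0, 0]
    - [0, 0, -0.55, 0, 0, 0]
    - [0, 0, -0.6, 0, 0, 0]

```text
t: 9.93
tool_pos: [0.5059, 0.0268, 0.349]
orientation: [2.149, 2.286, 0.006]
force: [0.1, 1.0, 0.2]
opening: 0.0931
gripper_force: 0.0
```

```bash
python3 - <<'E'
from h import *
ex=np.array([np.cos(np.radians(93.5)),np.sin(np.radians(93.5))]); O=np.array([.5053,.0202])
p=O-.22*ex; inc([*p,.345],3.5); print(read_state()["opening"])
E
```

```text
t 9.93 tcp [0.5059 0.0268 0.349 ] inc [-1.1329 -0.006   0.0205] [0.0019 0.0002 0.0002] mm [-226.6   -1.2    4.1] deg [0.35 0.04 0.04]
0.09307247819155753
```

arm_command:
  increments:
    - [-0.1, 0, 0, 0, 0, 0]
    - [-0.3, 0, 0, 0, 0, 0]
    - [-0.52, 0, 0, 0, 0, 0]
    - [-0.7, -0.004, 0, 0, 0, 0]
    - [-0.78, -0.004, 0, 0, 0, 0]
  fingers: 1

```text
t: 10.55
tool_pos: [0.5134, -0.1305, 0.3441]
orientation: [-2.153, -2.286, 0.001]
force: [0.1, -0.1, -0.4]
opening: 0.0476
gripper_force: 0.0
```

arm_command:
  increments:
    - [0, 0, 0, 0, 0, 0]
    - [0, 0, 0, 0, 0, 0]
    - [0, 0, 0, 0, 0, 0]
    - [0, 0, 0, 0, 0, 0]
    - [0, 0, 0, 0, 0, 0]

```text
t: 11.18
tool_pos: [0.5138, -0.1285, 0.345]
orientation: [2.151, 2.29, 0.0]
force: [0.4, -0.2, -0.3]
opening: 0.0012
gripper_force: 0.0
```

```bash
python3 - <<'E'
from h import *
ex=np.array([np.cos(np.radians(93.5)),np.sin(np.radians(93.5))]); O=np.array([.5053,.0202])
p=O-.150*ex; inc([*p,.231],3.5); print(read_state()["opening"])
c=read_camera("wrist"); cv2.imwrite("pics/w5.png",cv2.resize(c["image"],(784,588),interpolation=cv2.INTER_CUBIC)[:,:,::-1])
import pickle; pickle.dump(c,open("w5.pkl","wb"))
E
```

```text
t 11.18 tcp [ 0.5138 -0.1285  0.345 ] inc [-0.0054  0.0028  0.5701] [0.     0.     0.0004] mm [ -1.1   0.6 114. ] deg [0.01 0.   0.07]
0.0011563713328017775
```

View pics/w5.png

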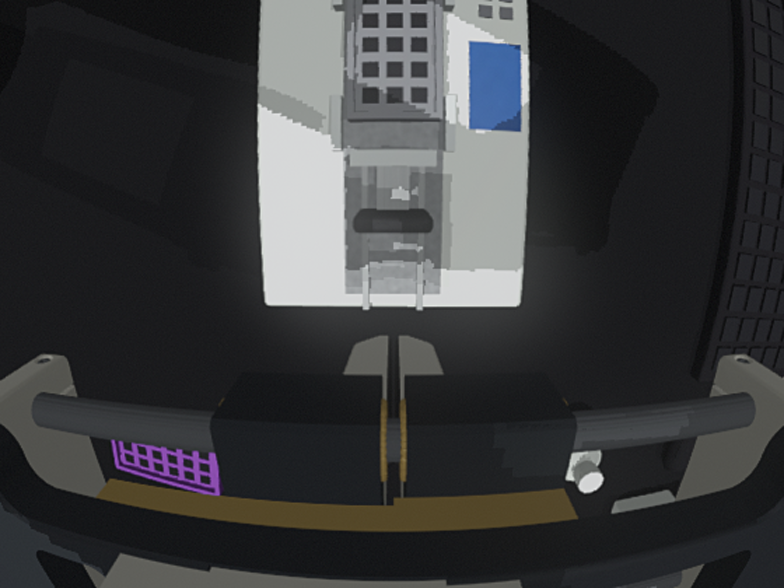

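The tray lies straight in the lane, with its rear edge at rows 112–119 and columns 347–443. The pusher front is at row 150, the paddle at (393,220), and the closed fingers are centred on it at column 393. I check the gap before descending.

```bash
python3 - <<'E'
from h import *
import pickle; c=pickle.load(open("w5.pkl","rb"))
th=np.radians(93.5); ex=np.array([np.cos(th),np.sin(th)]); ey=np.array([-ex[1],ex[0]]); O=np.array([.5053,.0202])
for k,(u,v,z) in dict(trayrearL=(347,119,.055),trayrearR=(443,119,.055),padback=(393,233,.079),padL=(353,222,.079),padR=(433,222,.079),fing=(393,336,.159),pusher=(395,152,.05)).items():
    d=onz(c,(u+.5)/1.4-.5,(v+.5)/1.4-.5,z,True)[:2]-O; print(k,(d@ex*1e3).round(1),(d@ey*1e3).round(1))
E
```

```text
trayrearL -46.2 27.0
trayrearR -46.1 -29.2
padback -111.2 0.0
padL -105.0 21.8
padR -105.0 -21.8
fing -140.1 0.0
pusher -66.1 -1.1
```

arm_command:
  increments:
    - [0, 0, 0.1, 0, 0, 0]
    - [0, 0, 0.27, 0, 0, 0]
    - [0, 0, 0.44, 0, 0, 0]
    - [0, 0.002, 0.54, 0, 0, 0]
    - [0, 0.002, 0.57, 0, 0, 0]

```text
t: 11.85
tool_pos: [0.5135, -0.1286, 0.2294]
orientation: [-2.15, -2.287, 0.002]
force: [0.2, 0.1, 0.5]
opening: 0.0005
gripper_force: 0.0
```

arm_command:
  increments:
    - [0.03, 0, 0, 0, 0, 0]
    - [0.07, 0, 0, 0, 0, 0]
    - [0.12, 0, 0, 0, 0, 0]
    - [0.17, 0, 0, 0, 0, 0]
    - [0.21, 0, 0, 0, 0, 0]

```text
t: 12.48
tool_pos: [0.5118, -0.0863, 0.2316]
orientation: [2.15, 2.288, 0.001]
force: [1.2, -2.1, 1.4]
opening: 0.0006
gripper_force: 0.9
```

arm_command:
  increments:
    - [0.05, 0, 0, 0, 0, 0]
    - [0.1, 0, 0, 0, 0, 0]
    - [0.15, 0, 0, 0, 0, 0]
    - [0.2, 0, 0, 0, 0, 0]
    - [0.23, 0, 0, 0, 0, 0]

```text
t: 13.1
tool_pos: [0.5088, -0.0404, 0.231]
orientation: [2.151, 2.289, 0.0]
force: [3.0, -3.4, 3.3]
opening: 0.0005
gripper_force: 2.1
```

```bash
cat > x.py <<'E'
from h import *
th=np.radians(93.5); ex=np.array([np.cos(th),np.sin(th)]); ey=np.array([-ex[1],ex[0]]); O=np.array([.5053,.0202])
s=read_state(); d=s["tool_pos"][:2]-O; print("t",s["t"],"TCP loader x,y",(d@ex*1e3).round(1),(d@ey*1e3).round(1),"z",s["tool_pos"][2].round(4),"F along x",(s["force"][:2]@ex).round(2),s["force"].round(2))
E
python3 x.py
```

```text
t 13.1 TCP loader x,y -60.7 0.2 z 0.231 F along x -3.58 [ 3.   -3.4   3.26]
```

arm_command:
  increments:
    - [0.02, 0, 0, 0, 0, 0]
    - [0.04, 0, 0, 0, 0, 0]
    - [0.06, 0, 0, 0, 0, 0]
    - [0.08, 0, 0, 0, 0, 0]
    - [0.09, 0, 0, 0, 0, 0]

```text
t: 13.72
tool_pos: [0.5076, -0.0229, 0.2309]
orientation: [2.152, 2.289, 0.0]
force: [2.7, -3.7, 2.5]
opening: 0.0002
gripper_force: 2.1
```

arm_command:
  increments:
    - [0.005, 0, 0, 0, 0, 0]
    - [0.01, 0, 0, 0, 0, 0]
    - [0.015, 0, 0, 0, 0, 0]
    - [0.02, 0, 0, 0, 0, 0]
    - [0.02, 0, 0, 0, 0, 0]

```text
t: 14.35
tool_pos: [0.5074, -0.019, 0.2309]
orientation: [-2.152, -2.289, 0.0]
force: [3.1, -3.7, 1.3]
opening: 0.0005
gripper_force: 1.9
```

```bash
python3 x.py
```

```text
t 14.35 TCP loader x,y -39.3 0.3 z 0.2309 F along x -3.86 [ 3.14 -3.68  1.35]
```

arm_command:
  increments:
    - [0.005, 0, 0, 0, 0, 0]
    - [0.01, 0, 0, 0, 0, 0]
    - [0.015, 0, 0, 0, 0, 0]
    - [0.02, 0, 0, 0, 0, 0]
    - [0.02, 0, 0, 0, 0, 0]

```text
t: 14.98
tool_pos: [0.5071, -0.0152, 0.2309]
orientation: [2.152, 2.289, -0.0]
force: [3.2, -5.3, 1.6]
opening: 0.0006
gripper_force: 2.7
```

arm_command:
  increments:
    - [0.005, 0, 0, 0, 0, 0]
    - [0.01, 0, 0, 0, 0, 0]
    - [0.015, 0, 0, 0, 0, 0]
    - [0.015, 0, 0, 0, 0, 0]
    - [0.015, 0, 0, 0, 0, 0]

```text
t: 15.6
tool_pos: [0.507, -0.0124, 0.2309]
orientation: [2.152, 2.288, -0.001]
force: [4.2, -7.1, 1.7]
opening: 0.0005
gripper_force: 3.2
```

arm_command:
  increments:
    - [0.003, 0, 0, 0, 0, 0]
    - [0.006, 0, 0, 0, 0, 0]
    - [0.01, 0, 0, 0, 0, 0]
    - [0.01, 0, 0, 0, 0, 0]
    - [0.01, 0, 0, 0, 0, 0]

```text
t: 16.23
tool_pos: [0.5069, -0.0109, 0.2309]
orientation: [2.151, 2.288, -0.002]
force: [3.6, -10.2, 1.4]
opening: 0.0002
gripper_force: 4.9
```

```bash
python3 x.py
```

```text
t 16.225 TCP loader x,y -31.1 0.3 z 0.2309 F along x -10.38 [  3.6  -10.18   1.36]
```

arm_command:
  increments:
    - [0.002, 0, 0, 0, 0, 0]
    - [0.004, 0, 0, 0, 0, 0]
    - [0.005, 0, 0, 0, 0, 0]
    - [0.005, 0, 0, 0, 0, 0]
    - [0.005, 0, 0, 0, 0, 0]

```text
t: 16.85
tool_pos: [0.5068, -0.0106, 0.231]
orientation: [2.151, 2.287, -0.003]
force: [2.5, -14.3, 0.9]
opening: 0.0005
gripper_force: 7.1
```

The force jumps (about 4 N/mm, up from 0.6 N/mm) after about 8 mm of plunger travel, so the slide has come up solid. I hold here briefly, then back off slowly.

arm_command:
  increments:
    - [0.001, 0, 0, 0, 0, 0]
    - [0.002, 0, 0, 0, 0, 0]
    - [0.002, 0, 0, 0, 0, 0]
    - [0.002, 0, 0, 0, 0, 0]
    - [0.002, 0, 0, 0, 0, 0]

```text
t: 17.48
tool_pos: [0.5068, -0.0104, 0.231]
orientation: [2.151, 2.286, -0.004]
force: [4.4, -15.9, 1.1]
opening: 0.0005
gripper_force: 7.9
```

arm_command:
  increments:
    - [0, 0, 0, 0, 0, 0]
    - [0, 0, 0, 0, 0, 0]
    - [0, 0, 0, 0, 0, 0]
    - [0, 0, 0, 0, 0, 0]
    - [0, 0, 0, 0, 0, 0]

```text
t: 18.1
tool_pos: [0.5068, -0.0104, 0.231]
orientation: [2.151, 2.286, -0.004]
force: [3.6, -15.1, 1.2]
opening: 0.0004
gripper_force: 7.9
```

arm_command:
  increments:
    - [-0.02, 0, 0, 0, 0, 0]
    - [-0.05, 0, 0, 0, 0, 0]
    - [-0.1, 0, 0, 0, 0, 0]
    - [-0.16, 0, 0, 0, 0, 0]
    - [-0.22, 0, 0, 0, 0, 0]

```text
t: 18.73
tool_pos: [0.5092, -0.0533, 0.2306]
orientation: [-2.151, -2.288, 0.001]
force: [-0.3, -2.9, 1.4]
opening: 0.0002
gripper_force: 1.0
```

arm_command:
  increments:
    - [-0.07, 0, 0, 0, 0, 0]
    - [-0.15, 0, 0, 0, 0, 0]
    - [-0.23, 0, 0, 0, 0, 0]
    - [-0.31, 0, 0, 0, 0, 0]
    - [-0.37, 0, 0, 0, 0, 0]

```text
t: 19.35
tool_pos: [0.5141, -0.1275, 0.2309]
orientation: [-2.152, -2.288, -0.0]
force: [0.3, -0.8, 0.0]
opening: 0.0007
gripper_force: 0.0
```

```bash
python3 x.py
```

```text
t 19.35 TCP loader x,y -148.0 0.2 z 0.2309 F along x -0.82 [ 0.34 -0.8   0.  ]
```

Clear of the paddle. I raise the arm and check.

arm_command:
  increments:
    - [0, 0, -0.1, 0, 0, 0]
    - [0, 0, -0.25, 0, 0, 0]
    - [0, 0, -0.42, 0, 0, 0]
    - [0, 0, -0.54, 0, 0, 0]
    - [0, 0, -0.57, 0, 0, 0]

```text
t: 19.98
tool_pos: [0.5146, -0.1269, 0.3469]
orientation: [2.15, 2.287, 0.003]
force: [0.3, 0.3, -0.6]
opening: 0.0004
gripper_force: 0.0
```

```bash
python3 - <<'E'
from h import *
c=read_camera("wrist"); s=read_camera("scene")
a=cv2.resize(s["image"][150:290,210:400],(570,420),interpolation=cv2.INTER_CUBIC)[:, :400]
b=cv2.resize(c["image"][:210,150:430],(400,300),interpolation=cv2.INTER_CUBIC); b=np.vstack([b,np.zeros((120,400,3),np.uint8)])
cv2.imwrite("pics/f.png",np.hstack([a,b])[:,:,::-1])
E
```

```text
(no output)
```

View pics/f.png

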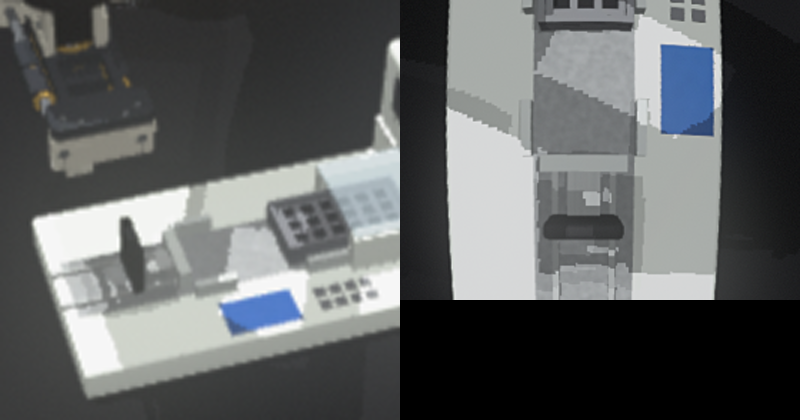

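The slide is home: the paddle is at (130,255) and the pusher bar at row 163, as at the start. The tray sits partly under the visor at (310,230), and the arm is clear of everything.

```bash
python3 -c "
from plant import *
print(close_job())"
```

```text
the job is handed in; nothing more can be done
None
```

The job is handed in: the top tray was loaded and pushed in until the slide came up solid (about 16 N), which I took from the force readings as the trip switch fully pressed, and after a short hold the slide sprang home with the tray left under the visor.

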